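# Restock a carton lane, older stock to the front

### The arm

A 7-joint arm with a two-finger parallel gripper is mounted at the origin on a cart in front of the work surface, level with it; the furniture and walls round the work are solid. World frame = base frame: x ahead of the robot, y to its left, z up, the work surface at z = 0. Lengths are in m, angles in rad, forces in N, time in s.
With the tool pointing down it reaches from about 0.425 to 0.925 m from the base axis. Payload 6.8 kg.
Tool frame: the origin (TCP) lies at the very end of the fingers, on their centre line; the grasp point (between the pads) lies 19 mm behind it; z points along the fingers, y is the line along which they close (so a half turn about z gives the same grasp; the last joint's range is limited). The gripper opens to 85 mm and grips with 20 to 120 N. Pads are 22 mm wide; open, the fingers measure 114 mm over their backs; the gripper's body (76 mm by 85 mm) begins 54 mm behind the grasp point. The pads swing forward as they close: fully open they stand 13 mm farther back than shut.
Start: joints at [-1.423, 0.477, 0.022, 1.555, -0.011, 1.109, -0.083], TCP at [0.171, 0.653, 0.207] pointing down, gripper open.
Joint ranges: [-2.96, 2.96], [-0.34, 2.1], [-1.41, 1.46], [0.24, 2.44], [-1.37, 4.51], [0.17, 1.92], [-2.96, 2.96]. Speed limits (rad/s): [2.39, 2.39, 3.14, 3.14, 3.14, 3.14, 3.14].

### API

Orientations are given as a rotation vector (axis times angle).
In Python, from bench import get_obs, viewer, r gives the robot as it stands. The module is installed in compiled form; this text tells all that it offers.
- The arm moves only by the tool play_rows, never from a script. Its argument "commands" is a list that holds one entry, the list of rows, each a list of 5 numbers: the gripper's target within -1 to 1 (shut at 1, half-way at 0, fully open at -1), then the shift along the tool's x, y, z scaled (see below), then the turn about the tool's z scaled (see below). A call has 1 to 12 rows; each row is the pose to reach, as a shift and turn from the pose commanded when the call began, along the tool's axes at that moment; what a row does not reach only later rows make up. The controller multiplies each number of a shift by 0.2 m and each number of a turn by pi/2 rad. A row lasts 1/12 s, in which the tool goes at most 41.7 mm and 7.16 degrees, less where a joint would pass 70% of its speed; a pose out of reach is approached as far as the arm can. A call with a number of a shift or a turn outside -1 to 1 is refused whole. A call with a gripper value outside its range is refused whole. The fingers move at their own pace and stop on an object; "grip_force" is the grip in N (left out, the last holds). Time passes only in rows, so rows that repeat a pose let the fingers close. It gives the time, the measured TCP pose, the force, the opening and the grip force at its end, in the units of the state.
- get_obs(): the state, without advancing time (a new reading comes with each control period).
- viewer.grab_frame(name): name is "scene" or "side" or "wrist"; returns a dict with "pixels" (400x640x3 uint8, red, green, blue), "fovy" (degrees; the focal length in pixels is half the picture's height over the tangent of half this angle, whatever the lens; pixels are square), "cx", "cy" (the principal point, pixels), "world_to_cam" (4x4, takes a point from world to camera coordinates); the wrist camera has in their place "hand_eye" (4x4, takes a point from camera to tool coordinates, whose origin is the TCP and whose axes are the flange's). Camera axes: x right, y up, looking along -z (the intrinsics and any distortion apply to the point x, -y, -z); pixel columns grow to the right and rows downward; lengths in m; the calibration is good to about 2 mm. A picture is of the moment at which its call begins: read the wrist's pose just before it. There is no depth.
- r.hand_in(): hands the job in; it is judged then, once.
Trained networks look in a picture, given as the dict that the camera call returned (one of the last four; its "shot" number tells which), for a name from the list of things; names that differ only in an ending like _2 or _b are one class to them, and where a whole thing is asked for, a point or a joint stands for the part that bears it (a point fixed in the world has none). Each returns a list of dicts, best first, with "score" (0 to 1); they miss things now and then, are a little off and sometimes report something else, mostly with a low value. They report only what shows in the picture. A call takes as long as a camera call. They do not tell look-alikes from the thing itself.
- viewer.trace(picture, thing): "pixels" (400x640 bool, what is visible of it) and "rect" ([left, top, right, bottom] in pixels, round what is visible of it).
The state is a dict: "clock": time; "joints": joint angles; "qvel": joint speeds; "tau": joint torques, N m; "tcp_pos": TCP position; "orientation": TCP orientation; "contact_force": force on the tool from outside, world axes, zero at the start; "moment": the same for the moment, N m; "grip_width": finger opening in m; "gripper_force": force on a finger pad.
Only numpy, scipy, OpenCV 4.12 (cv2) and the standard library are available. Lean on these libraries where they do the work, as an engineer would, in place of code of your own. Each camera call takes 0.05 s, during which the arm holds its last target. There are 200 camera calls.

### The job

In the rack on the bench one lane holds a single small carton, pushed to the back: bring that older carton forward right up to the front lip of its own lane first. Then take the matching new small carton from the bench and set it flat in the same lane behind the older one, both lying squarely between the lane's guides. Leave the two larger cartons where they are.

Things in the scene. Friction and masses are not known exactly. Their poses are not given: they have to be found in the camera images.
- rack: low fixed two-lane rack: plywood deck 216 (x) x 200 (y) mm, top 12 mm above the bench. Origin: centre of underside; x from front lip to back stop (away from the robot, within 0.25 rad), z up. Lanes along x, centred at y = +50 and -50 mm, each 72 mm wide between aluminium guides (4 mm thick, 8 mm above deck) and 200 mm long between steel front lip and back stop (11 mm above deck).
- lane_left (a point): front end of the left (+y) lane: the point on the deck's top, midway between the guides, at the inner face of the front lip. Axes as the rack's: the lane runs 200 mm from here along +x.
- lane_right (a point): the same point of the right (-y) lane.
- old_carton: the older stock, a plain white printed carton, 55 x 75 x 40 mm high, at the back of one of the lanes (which one varies), long side along the lane. Origin: centre of underside; x across the 55 mm width, y along the 75 mm length, z up. 0.2 to 0.45 kg. Grip across the 55 mm width, fingertips over 10 mm above the deck to clear the guides; at least 25 mm free beside it.
- new_carton: the new stock, a plain white printed carton, 55 x 75 x 40 mm high, same kind as the older one, on the open bench right of the rack, behind the black case (it may be nearer or farther than the larger carton there), its long side within 35 degrees of straight ahead of the robot. Origin, axes and weight as the older carton.
- rack_large_carton: a larger white printed carton, 60 x 85 x 50 mm high, standing at the back of the rack's other lane; leave it. Origin at the centre of its underside, y along the 85 mm length.
- bench_large_carton: another larger white printed carton, 60 x 85 x 50 mm high, standing on the bench near the new small one; leave it. Origin and axes as above.
Not all that is in view belongs to the job. Leave any blue or pink look-alike of the old_carton alone.

How it is judged:
On the way:
1. the older carton stands at the front lip of its lane, before the new one is in the rack (((y of old_carton in the frame of lane_left between -0.013 and 0.013 m and z of old_carton in the frame of lane_left between -0.006 and 0.006 m and angle between old_carton's own z axis and vertical below 0.1 rad and angle between the y axis of old_carton and the x axis of lane_left, either way round below 0.26 rad and x of old_carton in the frame of lane_left between 0.032 and 0.0575 m) or (y of old_carton in the frame of lane_right between -0.013 and 0.013 m and z of old_carton in the frame of lane_right between -0.006 and 0.006 m and angle between old_carton's own z axis and vertical below 0.1 rad and angle between the y axis of old_carton and the x axis of lane_right, either way round below 0.26 rad and x of old_carton in the frame of lane_right between 0.032 and 0.0575 m)) and horizontal distance between new_carton and rack above 0.15 m), for 0.2 s.
At the end, for the whole second after the job is handed in: Both small cartons lie flat, right way up and at rest in the same lane, within 13 mm of its middle and 15 degrees of its direction: the older with its front face within 20 mm of the front lip, the new one behind it. Neither larger carton has shifted more than 25 mm (((y of old_carton in the frame of lane_left between -0.013 and 0.013 m and z of old_carton in the frame of lane_left between -0.006 and 0.006 m and angle between each of old_carton, new_carton's own z axis and vertical below 0.1 rad and angle between the y axis of each of old_carton, new_carton and the x axis of lane_left, either way round below 0.26 rad and x of old_carton in the frame of lane_left between 0.032 and 0.0575 m and y of new_carton in the frame of lane_left between -0.013 and 0.013 m and z of new_carton in the frame of lane_left between -0.006 and 0.006 m and x of new_carton in the frame of lane_left between 0.105 and 0.17 m) or (y of old_carton in the frame of lane_right between -0.013 and 0.013 m and z of old_carton in the frame of lane_right between -0.006 and 0.006 m and angle between each of old_carton, new_carton's own z axis and vertical below 0.1 rad and angle between the y axis of each of old_carton, new_carton and the x axis of lane_right, either way round below 0.26 rad and x of old_carton in the frame of lane_right between 0.032 and 0.0575 m and y of new_carton in the frame of lane_right between -0.013 and 0.013 m and z of new_carton in the frame of lane_right between -0.006 and 0.006 m and x of new_carton in the frame of lane_right between 0.105 and 0.17 m)) and linear speed of each of old_carton, new_carton below 0.02 m/s); the robot touches nothing.
It fails at once if the larger carton in the rack is shifted by more than 25 mm (distance of rack_large_carton from where it was at the start of the episode above 0.025 m).
It fails at once if the larger carton on the bench is shifted by more than 25 mm (distance of bench_large_carton from where it was at the start of the episode above 0.025 m).
It also fails if it takes over 54 s, if anything falls off the work surface, if the arm or the gripper's body presses on something with over 40 N, if the wrist force passes 120 N, or if a joint passes its speed limit or range.

## Working session

There is one attempt and no reset: what is moved stays moved. The work goes in short steps, Python scripts to look and compute and a tool call to move; the robot and the scene stay as the last step left them, time stands still between calls to the robot, and variables do not carry over. Pictures are saved under pics/ and viewed, at most 10 in all, crops included, and the job is handed in when it is done.

Besides the shell and the picture viewer there is one more tool, called after "Call:" as name(argument=value, ...), one argument or row to a line, values as JSON. play_rows: Moves the arm, as the interface text tells. Shifts and turns lie within -1 to 1; 1 stands for 0.2 m of shift or pi/2 rad of turn. Its arguments: {"type":"object","properties":{"commands":{"type":"array","items":{"type":"array","items":{"type":"array","items":{"type":"number","minimum":-1,"maximum":1}}}},"grip_force":{"type":"number"}},"required":["commands"]}

```bash
mkdir -p pics
cat > h.py <<'E'
import numpy as np, cv2
from bench import get_obs, viewer, r
from scipy.spatial.transform import Rotation as R
def K(p):
    f=p["pixels"].shape[0]/2/np.tan(np.radians(p["fovy"])/2); return f,p["cx"],p["cy"]
def cam(p,o=None):
    if "world_to_cam" in p: return np.linalg.inv(np.array(p["world_to_cam"]))
    T=np.eye(4);T[:3,:3]=R.from_rotvec(o["orientation"]).as_matrix();T[:3,3]=o["tcp_pos"]
    return T@np.array(p["hand_eye"])
def back(p,uv,z,o=None):
    C=cam(p,o);f,cx,cy=K(p);uv=np.atleast_2d(uv).astype(float)
    d=np.c_[(uv[:,0]-cx)/f,-(uv[:,1]-cy)/f,-np.ones(len(uv))]@C[:3,:3].T
    t=(z-C[2,3])/d[:,2]; return C[:3,3]+d*t[:,None]
def proj(p,X,o=None):
    W=np.linalg.inv(cam(p,o));f,cx,cy=K(p);X=np.atleast_2d(X)@W[:3,:3].T+W[:3,3]
    return np.c_[cx+f*X[:,0]/-X[:,2],cy-f*X[:,1]/-X[:,2]]
def save(p,n,img=None): cv2.imwrite(f"pics/{n}.png",cv2.cvtColor(p["pixels"] if img is None else img,cv2.COLOR_RGB2BGR))
E
python3 - <<'E'
from h import *
o=get_obs();print(o)
a=viewer.grab_frame("scene");b=viewer.grab_frame("side");save(a,"ab",np.vstack([a["pixels"],b["pixels"]])[:, :]);
im=np.vstack([a["pixels"],b["pixels"]]);save(a,"ab",cv2.resize(im,(480,600)));save(a,"a");save(b,"b")
for p in (a,b):
  print({k:v for k,v in p.items() if k!="pixels"})
  for n in ["rack","old_carton","new_carton","rack_large_carton","bench_large_carton"]:
    for d in viewer.trace(p,n): print(n,round(d["score"],2),d["rect"],d["pixels"].sum())
E
```

```text
{'clock': 0.0, 'joints': array([-1.42310805,  0.47780533,  0.02229041,  1.55642751, -0.01148687,
        1.10926131, -0.08309244]), 'qvel': array([-0.00137879, -0.00084509,  0.00158506,  0.00157301,  0.00017081,
        0.00072158, -0.00019683]), 'tau': array([-4.50796433e-04, -5.96455586e+01,  1.60763439e+00, -2.81189060e+01,
        1.24753907e-02,  9.52688337e-03,  3.06580012e-05]), 'tcp_pos': array([0.17061476, 0.65244855, 0.20573138]), 'orientation': array([-4.00559948e-01, -3.11584372e+00,  2.78154326e-03]), 'contact_force': array([-0.28618539,  0.75644825,  0.72858178]), 'moment': array([0.02479666, 0.01081317, 0.000537  ]), 'gripper_force': 0.0, 'grip_width': 0.08535320936797758}
{'fovy': 53.02317854072402, 'cx': 322.38172031248644, 'cy': 196.59116691920912, 'world_to_cam': array([[-0.46399597, -0.88577152, -0.01079579,  0.45818904],
       [ 0.53742287, -0.29116585,  0.79145379, -0.21360923],
       [-0.7041906 ,  0.36142947,  0.61113365, -0.62813247],
       [ 0.        ,  0.        ,  0.        ,  1.        ]]), 'shot': 1}
rack 0.9 [252.5, 168.3, 367.4, 250.6] 4566
old_car
[... 307 characters left out ...]
ovy': 50.343459786140144, 'cx': 318.431918465867, 'cy': 198.94121839044305, 'world_to_cam': array([[-0.81302848, -0.58182364,  0.02158581,  0.54621653],
       [ 0.25200732, -0.31824395,  0.91389994, -0.08333368],
       [-0.52485903,  0.74846646,  0.40536521, -1.06614137],
       [ 0.        ,  0.        ,  0.        ,  1.        ]]), 'shot': 2}
rack 0.58 [250.2, 198.7, 357.4, 240.3] 1842
old_carton 0.79 [255.4, 227.6, 290.6, 265.1] 962
old_carton 0.7 [313.6, 239.6, 355.5, 276.8] 1087
old_carton 0.61 [261.4, 192.9, 292.5, 218.6] 716
new_carton 0.59 [285.5, 162.1, 300.2, 179.2] 87
rack_large_carton 0.66 [287.4, 181.4, 306.5, 206.2] 215
bench_large_carton 0.44 [326.5, 172.0, 343.1, 194.5] 110
```

View pics/a.png

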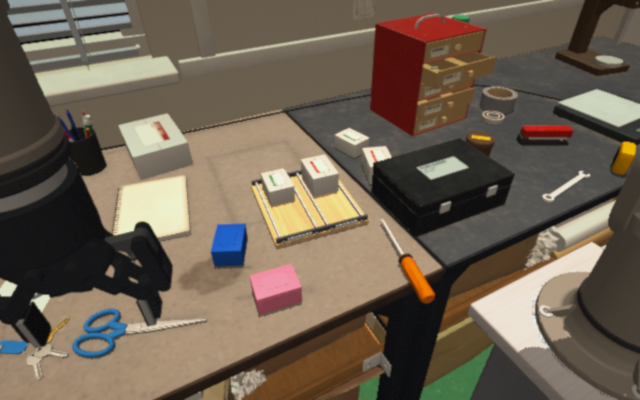

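View pics/b.png

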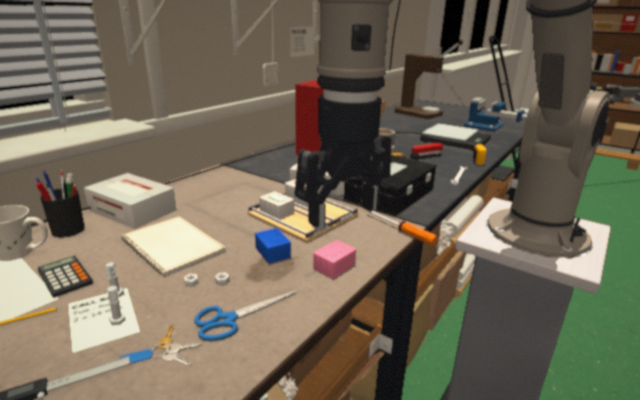

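The scene view shows the rack at (310,205), with a small carton in the left lane at (277,186) and a larger one in the right lane at (319,175). On the bench there is a carton at (353,143) and another at (377,160), half hidden by the black case. The look-alikes are blue (229,245) and pink (275,289). By description, old is (277,186) and new is (353,143). I'll check both with a close crop and box fits.

```bash
cat >> h.py <<'E'
from scipy.optimize import minimize
def boxpts(x,y,th,dims,z0):
    w,l,h=dims;P=np.array([[sx*w/2,sy*l/2,z] for sx in(-1,1) for sy in(-1,1) for z in(z0,z0+h)])
    c,s=np.cos(th),np.sin(th);P[:,:2]=P[:,:2]@np.array([[c,s],[-s,c]])+[x,y];return P
def iou(q,p,m,dims,z0,o):
    hull=cv2.convexHull((proj(p,boxpts(*q,dims,z0),o)*16).astype(np.int32))
    im=np.zeros(m.shape,np.uint8);cv2.fillConvexPoly(im,hull,1,shift=4)
    return (im&m).sum()/(im|m).sum()
def fit(p,m,dims,z0,o=None,ths=None):
    m=m.astype(np.uint8);v,u=np.nonzero(m);c=back(p,[u.mean(),v.mean()],z0+dims[2]/2,o)[0]
    best=(9,)
    for th in (np.radians([-80,-60,-40,-20,0,20,40,60,80]) if ths is None else ths):
        s=minimize(lambda q:1-iou([q[0],q[1],q[2]*5],p,m,dims,z0,o),[c[0],c[1],th/5],method="Nelder-Mead",options=dict(initial_simplex=[[c[0],c[1],th/5],[c[0]+.01,c[1],th/5],[c[0],c[1]+.01,th/5],[c[0],c[1],th/5+.05]],xatol=1e-4,fatol=1e-4))
        if s.fun<best[0]: best=(s.fun,s.x*[1,1,5])
    return 1-best[0],best[1]
S=(.055,.075,.04);L=(.06,.085,.05)
E
python3 - <<'E'
from h import *
p=viewer.grab_frame("scene")
for n,z in [("old_carton",.012),("new_carton",0),("rack_large_carton",.012),("bench_large_carton",0)]:
  for d in viewer.trace(p,n):
    for nm,D in (("S",S),("L",L)):
      f=fit(p,d["pixels"],D,z);print(n,nm,np.round(d["rect"]),f[0].round(3),f[1].round(3))
d=viewer.trace(p,"rack")[0]
f=fit(p,d["pixels"]|viewer.trace(p,"rack_large_carton")[0]["pixels"]*0,(.216,.2,.012),0,ths=[-.2,0,.2]);print("rack",f)
save(p,"c",cv2.resize(p["pixels"][115:255,235:415],None,fx=4,fy=4,interpolation=cv2.INTER_CUBIC))
E
```

```text
old_carton S [252. 268. 302. 312.] 0.899 [ 0.309  0.443 -0.184]
old_carton L [252. 268. 302. 312.] 0.695 [ 0.31   0.438 -0.204]
old_carton S [210. 224. 246. 266.] 0.891 [ 0.446  0.478 -1.925]
old_carton L [210. 224. 246. 266.] 0.719 [0.45  0.477 1.301]
old_carton S [263. 168. 296. 207.] 0.92 [ 0.574  0.331 -1.751]
old_carton L [263. 168. 296. 207.] 0.74 [0.575 0.331 1.308]
new_carton S [337. 130. 368. 159.] 0.884 [ 0.679  0.077 -1.396]
new_carton L [337. 130. 368. 159.] 0.71 [ 0.672  0.081 -0.507]
rack_large_carton S [297. 154. 338. 194.] 0.833 [0.565 0.23  1.645]
rack_large_carton L [297. 154. 338. 194.] 0.967 [0.562 0.232 1.444]
bench_large_carton S [361. 148. 393. 182.] 0.604 [0.571 0.077 0.986]
bench_large_carton L [361. 148. 393. 182.] 0.52 [0.557 0.086 0.913]
rack (np.float64(0.7266741609121568), array([ 0.521061  ,  0.28482224, -0.11842265]))
```

View pics/c.png

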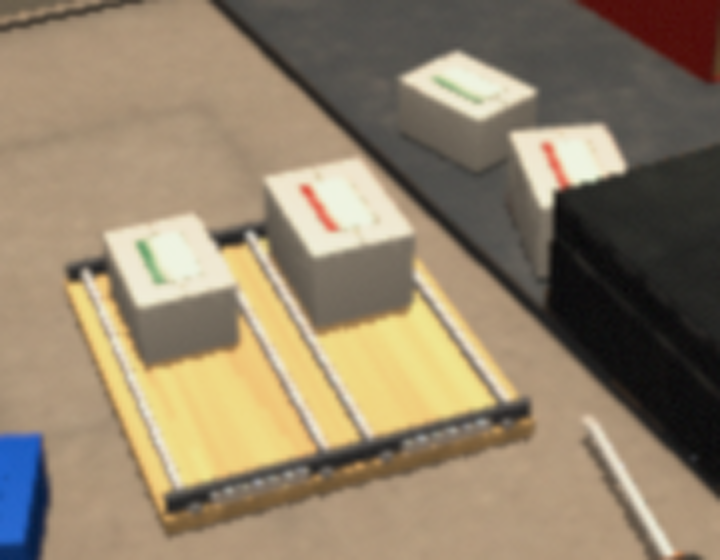

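The crop shows green-label small cartons in the left lane (277,186) and on the bench (353,143). The red-label ones are the larger cartons, so the choice is confirmed. I'll move over the rack now for wrist views.

Call:
play_rows(
  commands=[
    [[-1, -0.16, -0.09, -0.04, 0], [-1, -0.33, -0.18, -0.08, 0], [-1, -0.5, -0.27, -0.12, 0], [-1, -0.67, -0.36, -0.16, 0], [-1, -0.83, -0.45, -0.2, 0], [-1, -0.96, -0.52, -0.22, 0]],
  ],
)

```text
clock: 1.45
tcp_pos: [0.333, 0.5016, 0.2521]
orientation: [0.405, 3.114, 0.002]
contact_force: [0.5, 0.3, 0.6]
grip_width: 0.0853
gripper_force: 0.0
```

Call:
play_rows(
  commands=[
    [[-1, -0.16, -0.1, 0, 0], [-1, -0.33, -0.2, 0, 0], [-1, -0.5, -0.32, 0, 0], [-1, -0.67, -0.45, 0, 0], [-1, -0.83, -0.55, 0, 0], [-1, -0.95, -0.65, 0, 0], [-1, -0.95, -0.65, 0, 0], [-1, -0.95, -0.65, 0, 0]],
  ],
)

```text
clock: 2.12
tcp_pos: [0.4826, 0.3278, 0.2509]
orientation: [0.408, 3.114, -0.0]
contact_force: [-1.1, 0.3, -0.5]
grip_width: 0.0852
gripper_force: 0.0
```

```bash
cat >> h.py <<'E'
def go(tgt,yaw,o=None):
    "tool y direction at angle yaw from world y (ccw); prints scaled shift and turn"
    o=o or get_obs();M=R.from_rotvec(o["orientation"]).as_matrix()
    s=M.T@(np.array(tgt)-o["tcp_pos"])/.2
    y=M[:,1];cur=np.arctan2(-y[0],y[1]);t=-(yaw-cur);t=(t+np.pi/2)%np.pi-np.pi/2
    print("tcp",o["tcp_pos"].round(4),"yaw",cur.round(4),"tilt",M[:,2].round(3),"-> shift",s.round(3),"turn",(t/(np.pi/2)).round(3),"dist",(np.linalg.norm(s)*.2).round(3),"j7",o["joints"][6].round(2))
E
python3 - <<'E'
from h import *
o=get_obs();w=viewer.grab_frame("wrist");save(w,"w1");print(w["fovy"],w["cx"],w["cy"],w["hand_eye"],o["tcp_pos"],o["clock"])
for n,z in [("old_carton",.012),("rack_large_carton",.012)]:
  for d in viewer.trace(w,n):
    D=L if "large" in n else S
    f=fit(w,d["pixels"],D,z,o);print(n,d["score"],np.round(d["rect"]),f[0].round(3),f[1].round(3))
go(o["tcp_pos"],-.15,o)
E
```

```text
61.46027490805252 322.2861855215397 197.4518449299313 [[-1.27958835e-04  9.49358977e-01  3.14193439e-01  8.22014054e-02]
 [ 9.99999754e-01 -9.49855752e-05  6.94267241e-04 -1.58602800e-04]
 [ 6.88952682e-04  3.14193451e-01 -9.49358731e-01 -1.66425851e-01]
 [ 0.00000000e+00  0.00000000e+00  0.00000000e+00  1.00000000e+00]] [0.48264086 0.32779776 0.25092519] 2.1167
old_carton 0.82 [316. 188. 372. 263.] 0.951 [0.569 0.331 1.464]
old_carton 0.73 [355.   2. 425.  14.] 0.979 [ 0.317  0.44  -0.123]
old_carton 0.61 [407.  61. 482. 144.] 0.89 [0.456 0.472 1.118]
rack_large_carton 0.6 [226. 200. 294. 283.] 0.95 [0.56  0.232 1.424]
tcp [0.4826 0.3278 0.2509] yaw -0.2608 tilt [ 0.001 -0.    -1.   ] -> shift [0. 0. 0.] turn -0.071 dist 0.0 j7 0.66
```

View pics/w1.png

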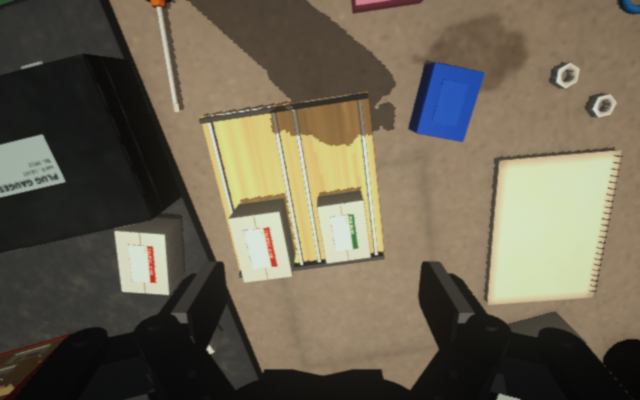

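The wrist view shows the rack with its outer corners near (368,94), (201,121), (240,278) and (383,258). The old carton is at (345,225), in the left lane with a green label. The large one is at (262,240), and the bench large carton at (150,258). Next I work out the rack frame from these corners.

Run:
```python
from h import *
o=get_obs();w=viewer.grab_frame("wrist")
d=viewer.trace(w,"rack")[0];print(d["rect"])
m=d["pixels"].astype(np.uint8)
for n in("old_carton","rack_large_carton"): m|=viewer.trace(w,n)[0]["pixels"].astype(np.uint8) if n!="old_carton" else [x for x in viewer.trace(w,n) if 300<x["rect"][0]<330][0]["pixels"].astype(np.uint8)
# union of rack slab + fitted cartons, fit rack pose by union silhouette
def un(q):
    im=np.zeros(m.shape,np.uint8)
    for P in (boxpts(*q,(.216,.2,.023),0),boxpts(.569,.331,1.464,S,.012),boxpts(.56,.232,1.424,L,.012)):
        cv2.fillConvexPoly(im,cv2.convexHull((proj(w,P,o)*16).astype(np.int32)),1,shift=4)
    return 1-(im&m).sum()/(im|m).sum()
s=minimize(lambda q:un([q[0],q[1],q[2]*5]),[.52,.285,-.03],method="Nelder-Mead",options=dict(initial_simplex=[[.52,.285,-.03],[.53,.285,-.03],[.52,.295,-.03],[.52,.285,-.01]],xatol=1e-4,fatol=1e-5))
q=s.x*[1,1,5];print("rack",q,1-s.fun)
c=back(w,[[368,94],[201,122],[240,278],[384,258]],.023,o)[:,:2];print("corners",c.round(4),c.mean(0),np.linalg.norm(c-np.roll(c,1,0),axis=1))
for (a,b) in ((1,0),(2,3)): v=c[b]-c[a];print(np.arctan2(-v[0],v[1]))
for a,b in ((0,3),(1,2)): v=c[b]-c[a];print(np.arctan2(v[1],v[0]))
im=w["pixels"].copy()
Rz=lambda t:np.array([[np.cos(t),-np.sin(t)],[np.sin(t),np.cos(t)]])
def W(x,y,z): return np.r_[q[:2]+Rz(q[2])@[x,y],z]
for z,cl,P in((.023,(255,0,0),[(-.108,-.1),(-.108,.1),(.108,.1),(.108,-.1)]),(.012,(0,255,0),[(-.1,.014),(-.1,.086),(.1,.086),(.1,.014)])):
    cv2.polylines(im,[proj(w,np.array([W(x,y,z) for x,y in P]),o).round().astype(np.int32)],True,cl)
P=boxpts(.569,.331,1.464,S,.012)[1::2][[0,1,3,2]];cv2.polylines(im,[proj(w,P,o).round().astype(np.int32)],True,(0,0,255))
save(w,"w2",cv2.resize(im[70:300,180:420],None,fx=2.6,fy=2.6,interpolation=cv2.INTER_CUBIC))
```

```text
[194.8, 96.9, 381.1, 280.1]
rack [ 0.51758525  0.28890569 -0.10734719] 0.947950483393386
corners [[0.4212 0.3994]
 [0.4032 0.2072]
 [0.6088 0.184 ]
 [0.6277 0.3766]] [0.51523394 0.29180089] [0.20777784 0.19298496 0.20695786 0.19351524]
-0.09350104078148046
-0.09778731480333956
-0.10987898210969273
-0.11249798963823418
```

View pics/w2.png

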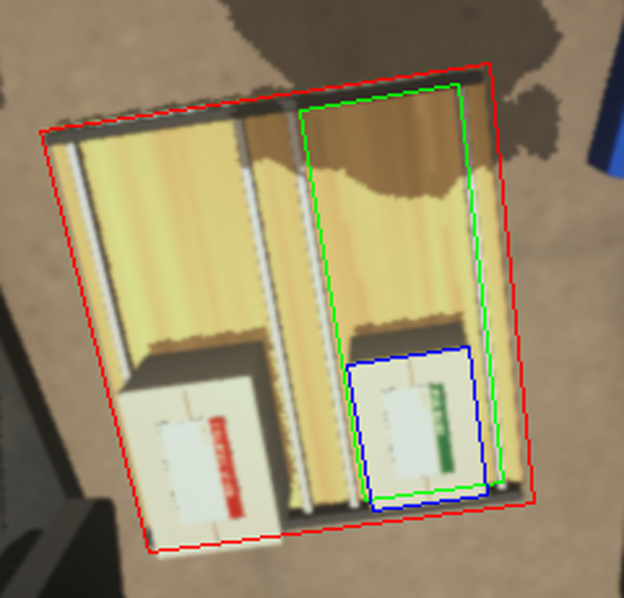

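Run:
```python
from h import *
go([.569,.331,.10],-.105)
```

```text
tcp [0.4803 0.3312 0.2506] yaw -0.2536 tilt [-0.  0. -1.] -> shift [-0.43   0.11   0.753] turn -0.095 dist 0.175 j7 0.66
```

Call:
play_rows(
  commands=[
    [[-1, -0.1, 0.03, 0.1, -0.03], [-1, -0.2, 0.06, 0.25, -0.06], [-1, -0.3, 0.08, 0.4, -0.095], [-1, -0.4, 0.11, 0.55, -0.095], [-1, -0.43, 0.11, 0.7, -0.095], [-1, -0.43, 0.11, 0.75, -0.095], [-1, -0.43, 0.11, 0.75, -0.095], [-1, -0.43, 0.11, 0.75, -0.095]],
  ],
)

```text
clock: 3.13
tcp_pos: [0.5691, 0.3304, 0.1012]
orientation: [-0.166, -3.136, -0.0]
contact_force: [-0.2, -0.3, 0.3]
grip_width: 0.0852
gripper_force: 0.0
```

Run:
```python
from h import *
o=get_obs();w=viewer.grab_frame("wrist");save(w,"w3")
for d in viewer.trace(w,"old_carton"):
    f=fit(w,d["pixels"],S,.012,o,ths=[1.46]);print(d["score"],np.round(d["rect"]),f[0].round(3),f[1].round(4))
go([.569,.331,.024],-.105,o)
```

```text
0.95 [454.   0. 592.  86.] 0.943 [0.4537 0.469  1.1311]
0.72 [103.   1. 399. 267.] 0.297 [0.4693 0.2453 1.4686]
0.61 [280. 147. 367. 261.] 0.969 [0.5692 0.3313 1.4678]
tcp [0.5691 0.3304 0.1012] yaw -0.1054 tilt [-0.001  0.    -1.   ] -> shift [0.001 0.003 0.386] turn -0.0 dist 0.077 j7 0.93
```

Call:
play_rows(
  commands=[
    [[-1, 0, 0.004, 0.12, 0], [-1, 0, 0.004, 0.24, 0], [-1, 0, 0.004, 0.33, 0], [-1, 0, 0.004, 0.38, 0], [-1, 0, 0.004, 0.38, 0], [1, 0, 0.004, 0.38, 0], [1, 0, 0.004, 0.38, 0], [1, 0, 0.004, 0.38, 0], [1, 0, 0.004, 0.38, 0], [1, 0, 0.004, 0.38, 0], [1, 0, 0.004, 0.38, 0], [1, 0, 0.004, 0.38, 0]],
  ],
  grip_force=45,
)

```text
clock: 4.23
tcp_pos: [0.5725, 0.3303, 0.0276]
orientation: [0.169, 3.133, 0.003]
contact_force: [-0.6, -2.0, 11.3]
grip_width: 0.0007
gripper_force: 5.8
```

Call:
play_rows(
  commands=[
    [[1, 0, 0, 0, 0], [1, 0, 0, -0.02, 0], [1, 0, 0, -0.04, 0], [1, 0, 0, -0.04, 0]],
  ],
)

```text
clock: 4.57
tcp_pos: [0.5705, 0.3308, 0.0339]
orientation: [0.167, 3.136, 0.002]
contact_force: [0.7, 0.3, 0.9]
grip_width: -0.0002
gripper_force: 0.0
```

Run:
```python
from h import *
o=get_obs();print(o["grip_width"],o["gripper_force"],o["contact_force"])
c,s=np.cos(-.105),np.sin(-.105)
lx=.042;ly=.05
X=np.array([.516,.2895])+np.array([[c,-s],[s,c]])@[lx-.1,ly];print(X)
go([X[0],X[1],o["tcp_pos"][2]],-.105,o)
```

```text
-0.0002293320760062666 0.0 [0.74306651 0.30576269 0.9018095 ]
[0.46355979 0.34530344]
tcp [0.5705 0.3308 0.0339] yaw -0.1066 tilt [ 0.001  0.001 -1.   ] -> shift [ 0.539  0.015 -0.001] turn -0.001 dist 0.108 j7 0.94
```

The fingers shut fully on nothing, so the grasp missed. I'll lift and look.

Call:
play_rows(
  commands=[
    [[1, 0, 0, -0.2, 0], [1, 0, 0, -0.4, 0], [1, 0, 0, -0.5, 0], [-1, 0, 0, -0.5, 0], [-1, 0, 0, -0.5, 0], [-1, 0, 0, -0.5, 0], [-1, 0, 0, -0.5, 0]],
  ],
)

```text
clock: 5.15
tcp_pos: [0.5688, 0.3298, 0.131]
orientation: [-0.167, -3.135, 0.003]
contact_force: [0.3, -0.8, -0.3]
grip_width: 0.0483
gripper_force: 0.0
```

Run:
```python
from h import *
o=get_obs();w=viewer.grab_frame("wrist");a=viewer.grab_frame("scene")
for p,oo in((w,o),(a,None)):
  for n in("old_carton","rack_large_carton"):
   for d in viewer.trace(p,n):
    f=fit(p,d["pixels"],L if "large" in n else S,.012,oo,ths=[1.46]);print(n,d["score"],np.round(d["rect"]),f[0].round(3),f[1].round(4))
im=cv2.resize(a["pixels"][140:260,230:390],(800,600),interpolation=cv2.INTER_CUBIC)
save(a,"d",np.hstack([cv2.resize(w["pixels"],(480,300)),cv2.resize(im,(320,300))]))
```

```text
old_carton 0.79 [441.   0. 569.  86.] 0.942 [0.4541 0.4701 1.1475]
old_carton 0.59 [286. 140. 365. 244.] 0.976 [0.569  0.3312 1.4724]
rack_large_carton 0.85 [139. 137. 247. 253.] 0.959 [0.5592 0.2331 1.4675]
old_carton 0.67 [250. 266. 301. 314.] 0.737 [0.3104 0.4432 1.7741]
old_carton 0.64 [261. 168. 296. 208.] 0.953 [0.5709 0.3309 1.4294]
old_carton 0.62 [214. 222. 248. 264.] 0.901 [0.4455 0.4788 1.1993]
rack_large_carton 0.97 [299. 154. 336. 195.] 0.96 [0.5617 0.2308 1.4388]
```

View pics/d.png

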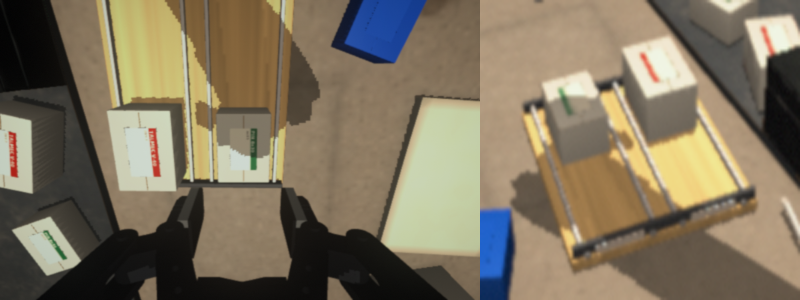

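Run:
```python
from h import *
o=get_obs();w=viewer.grab_frame("wrist");a=viewer.grab_frame("scene");b=viewer.grab_frame("side")
M=R.from_rotvec(o["orientation"]).as_matrix();g=o["grip_width"];print(g,o["tcp_pos"])
im=[]
for p,oo in((w,o),(a,None),(b,None)):
  P=[o["tcp_pos"]+M@np.array([0,y,z]) for z in(0,-.013,-.032) for y in(-g/2,0,g/2)]
  uv=proj(p,P,oo);print(uv.round(0).tolist())
  k=p["pixels"].copy()
  for u in uv: cv2.circle(k,tuple(u.round().astype(int)),1,(255,0,0),-1)
  c=uv.mean(0).astype(int);k=k[max(c[1]-70,0):,:][:140];x=min(max(c[0]-70,0),500);im.append(cv2.resize(k[:,x:x+140],(266,266),interpolation=cv2.INTER_CUBIC))
save(a,"e",np.hstack(im))
```

```text
0.08531744499877983 [0.56973652 0.33016397 0.13203909]
[[244.0, 245.0], [322.0, 245.0], [400.0, 245.0], [239.0, 256.0], [322.0, 256.0], [406.0, 256.0], [229.0, 276.0], [322.0, 276.0], [416.0, 276.0]]
[[294.0, 144.0], [274.0, 148.0], [254.0, 152.0], [293.0, 138.0], [273.0, 142.0], [253.0, 146.0], [293.0, 130.0], [273.0, 134.0], [252.0, 138.0]]
[[288.0, 165.0], [276.0, 169.0], [263.0, 173.0], [288.0, 160.0], [276.0, 164.0], [263.0, 168.0], [288.0, 153.0], [276.0, 156.0], [263.0, 160.0]]
```

View pics/e.png

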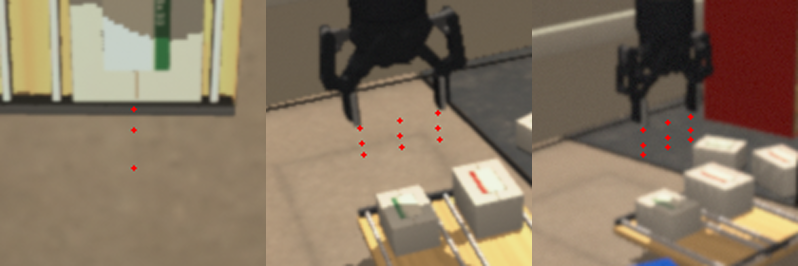

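In the scene and side crops the fingertips sit about 32 mm above the projected TCP: the tips are at crop (357,125), where the dot 32 mm behind the TCP lies. Only 13 mm of that is the open-pad swing. So the real tips end about 20 mm short of the reported TCP, and the fingers scraped over the carton top. I'll redo the grasp about 22 mm deeper, in two stages.

Call:
play_rows(
  commands=[
    [[-1, 0, 0.004, -0.0, 0], [-1, 0, 0.004, 0.15, 0], [-1, 0, 0.004, 0.3, 0], [-1, 0, 0.004, 0.45, 0], [-1, 0, 0.004, 0.55, 0], [-1, 0, 0.004, 0.61, 0], [-1, 0, 0.004, 0.64, 0], [-1, 0, 0.004, 0.64, 0], [-1, 0, 0.004, 0.64, 0]],
  ],
)

```text
clock: 6.35
tcp_pos: [0.5709, 0.3316, 0.0057]
orientation: [0.167, 3.136, 0.001]
contact_force: [-0.3, 0.1, 0.6]
grip_width: 0.0856
gripper_force: 0.0
```

Call:
play_rows(
  commands=[
    [[1, 0, 0, 0, 0], [1, 0, 0, 0, 0], [1, 0, 0, 0, 0], [1, 0, 0, 0, 0], [1, 0, 0, 0, 0], [1, 0, 0, 0, 0]],
  ],
  grip_force=45,
)

```text
clock: 6.85
tcp_pos: [0.571, 0.3316, 0.0063]
orientation: [0.167, 3.135, 0.002]
contact_force: [-1.5, -1.2, 4.6]
grip_width: 0.0538
gripper_force: 50.0
```

Call:
play_rows(
  commands=[
    [[1, 0, 0, -0.025, 0], [1, 0, 0, -0.03, 0], [1, 0.1, 0, -0.03, 0], [1, 0.2, 0.005, -0.03, 0], [1, 0.3, 0.01, -0.03, 0], [1, 0.4, 0.015, -0.03, 0], [1, 0.48, 0.015, -0.03, 0], [1, 0.53, 0.015, -0.03, 0], [1, 0.53, 0.015, -0.03, 0], [1, 0.53, 0.015, -0.015, 0], [1, 0.53, 0.015, 0, 0], [1, 0.53, 0.015, 0.005, 0]],
  ],
)

```text
clock: 7.85
tcp_pos: [0.4662, 0.3455, 0.0061]
orientation: [-0.169, -3.137, -0.001]
contact_force: [-12.1, -6.3, 37.2]
grip_width: 0.0536
gripper_force: 53.7
```

Run:
```python
from h import *
o=get_obs();print(o["grip_width"],o["gripper_force"],o["contact_force"]);go([.4636,.3453,.006],-.105,o)
w=viewer.grab_frame("wrist")
for d in viewer.trace(w,"old_carton"):
    f=fit(w,d["pixels"],S,.012,o,ths=[1.46]);print(d["score"],np.round(d["rect"]),f[0].round(3),f[1].round(4))
```

```text
0.0536085783727914 53.71559500694275 [-12.08377099  -6.26299756  37.16684529]
tcp [0.4662 0.3455 0.0061] yaw -0.1077 tilt [-0.     0.001 -1.   ] -> shift [ 0.013 -0.002  0.   ] turn -0.002 dist 0.003 j7 0.83
0.88 [485. 114. 636. 315.] 0.921 [0.4487 0.4725 1.1529]
0.86 [252. 179. 398. 362.] 0.958 [0.4651 0.3454 1.4657]
```

Call:
play_rows(
  commands=[
    [[1, 0, 0, -0.01, 0], [-1, 0, 0, -0.012, 0], [-1, 0, 0, -0.012, 0], [-1, 0, 0, -0.012, 0], [-1, 0, 0, -0.012, 0], [-1, 0, 0, -0.012, 0], [-1, 0, 0, -0.15, 0], [-1, 0, 0, -0.35, 0], [-1, 0, 0, -0.55, 0], [-1, 0, 0, -0.75, 0], [-1, 0, 0, -0.9, 0], [-1, 0, 0, -0.9, 0]],
  ],
)

```text
clock: 8.95
tcp_pos: [0.4684, 0.3479, 0.1907]
orientation: [0.168, 3.129, 0.013]
contact_force: [1.0, 0.3, 0.1]
grip_width: 0.0856
gripper_force: 0.0
```

Run:
```python
from h import *
o=get_obs();w=viewer.grab_frame("wrist");a=viewer.grab_frame("scene");print(o["tcp_pos"])
for p,oo in((w,o),(a,None)):
  for n,D,z in(("old_carton",S,.012),("new_carton",S,0),("bench_large_carton",L,0)):
   for d in viewer.trace(p,n):
    f=fit(p,d["pixels"],D,z,oo,ths=[1.46] if n[0]=="o" else None);print(n,d["score"],np.round(d["rect"]),f[0].round(3),f[1].round(4))
save(w,"w5")
go([.6,.12,.26],-.105,o)
```

```text
[0.4684142  0.34794325 0.19066792]
old_carton 0.97 [404.  96. 495. 192.] 0.89 [0.4535 0.4711 1.1625]
old_carton 0.87 [361.   2. 456.  28.] 0.691 [0.3162 0.4327 1.896 ]
old_carton 0.67 [286. 129. 352. 212.] 0.965 [0.4655 0.3455 1.4657]
new_carton 0.91 [101. 313. 141. 338.] 0.133 [0.6544 0.0772 0.7289]
new_carton 0.57 [ 46. 221. 132. 314.] 0.832 [0.5555 0.0723 1.3487]
bench_large_carton 0.92 [ 45. 222. 130. 316.] 0.882 [ 0.5474  0.0808 -1.9364]
old_carton 0.86 [270. 195. 310. 239.] 0.891 [0.4685 0.3449 1.452 ]
old_carton 0.85 [250. 264. 302. 313.] 0.749 [0.3086 0.4429 1.8049]
old_carton 0.72 [210. 221. 247. 262.] 0.909 [0.4455 0.4786 1.2111]
new_carton 0.62 [338. 131. 369. 159.] 0.826 [0.6797 0.0751 1.5   ]
bench_large_carton 0.9 [362. 148. 393. 180.] 0.547 [ 0.5557  0.0839 -2.2249]
tcp [0.4684 0.3479 0.1907] yaw -0.107 tilt [ 0.008  0.008 -1.   ] -> shift [-0.779 -1.06  -0.35 ] turn -0.001 dist 0.272 j7 0.78
```

View pics/w5.png

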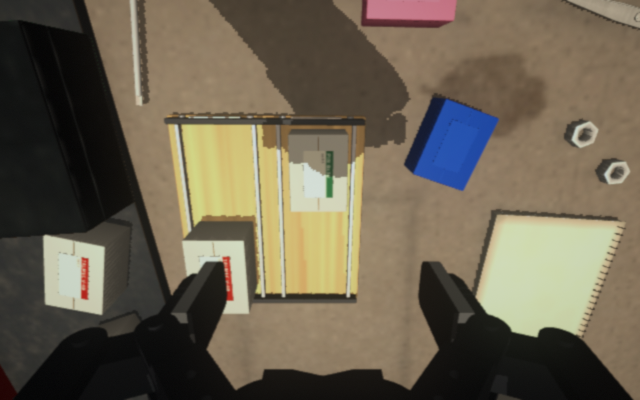

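The picture shows the old carton at (320,170), against the front lip and between the guides; the fit gives lane x of about 0.044. Next I go to view the new carton.

Call:
play_rows(
  commands=[
    [[-1, -0.1, -0.12, -0.1, 0], [-1, -0.22, -0.25, -0.25, 0], [-1, -0.33, -0.38, -0.35, 0], [-1, -0.44, -0.52, -0.35, 0], [-1, -0.55, -0.66, -0.35, 0], [-1, -0.66, -0.82, -0.35, 0], [-1, -0.75, -0.95, -0.35, 0], [-1, -0.75, -1, -0.35, 0], [-1, -0.75, -1, -0.35, 0], [-1, -0.75, -1, -0.35, 0]],
  ],
)

```text
clock: 10.18
tcp_pos: [0.5924, 0.1308, 0.253]
orientation: [-0.168, -3.136, -0.0]
contact_force: [0.8, 0.7, 0.0]
grip_width: 0.0855
gripper_force: 0.0
```

Run:
```python
from h import *
o=get_obs();w=viewer.grab_frame("wrist");print(o["tcp_pos"])
for n,D,z in(("new_carton",S,0),("bench_large_carton",L,0),("rack_large_carton",L,.012)):
   for d in viewer.trace(w,n):
    f=fit(w,d["pixels"],D,z,o);print(n,d["score"],np.round(d["rect"]),f[0].round(3),f[1].round(4))
save(w,"w6")
```

```text
[0.59235616 0.13081743 0.25297152]
new_carton 0.95 [256. 190. 320. 264.] 0.953 [0.675  0.0776 1.8096]
bench_large_carton 0.95 [242.  81. 310. 171.] 0.945 [0.5473 0.0805 1.2132]
rack_large_carton 0.67 [376.  83. 448. 164.] 0.967 [ 0.5586  0.2317 -1.6803]
```

View pics/w6.png

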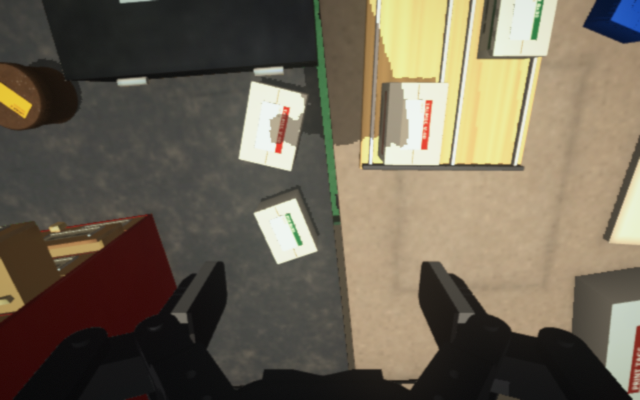

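The wrist view shows the new carton with its green label at (286,229), and the bench large carton at (272,127). The red cabinet corner is at (150,215). I'll check cabinet clearance and the move numbers.

Run:
```python
from h import *
o=get_obs();w=viewer.grab_frame("wrist");a=viewer.grab_frame("scene")
print("cab base",back(a,[[415,130],[372,118]],0).round(3), "top",back(w,[150,215],.2,o).round(3),back(w,[150,215],.15,o).round(3))
print(back(a,[[387,35],[372,20]],.2).round(3))
go([.675,.0776,.09],.239,o)
```

```text
cab base [[ 0.679 -0.14   0.   ]
 [ 0.803 -0.074  0.   ]] top [[0.583 0.012 0.2  ]] [[ 0.6   -0.017  0.15 ]]
[[ 0.915 -0.186  0.2  ]
 [ 1.083 -0.242  0.2  ]]
tcp [0.5922 0.1329 0.2534] yaw -0.1033 tilt [-0.001  0.001 -1.   ] -> shift [-0.441 -0.233  0.817] turn -0.218 dist 0.191 j7 1.24
```

Call:
play_rows(
  commands=[
    [[-1, -0.1, -0.05, 0.1, -0.06], [-1, -0.2, -0.1, 0.2, -0.12], [-1, -0.3, -0.15, 0.35, -0.18], [-1, -0.4, -0.2, 0.5, -0.22], [-1, -0.44, -0.23, 0.65, -0.22], [-1, -0.44, -0.23, 0.78, -0.22], [-1, -0.44, -0.23, 0.82, -0.22], [-1, -0.44, -0.23, 0.82, -0.22], [-1, -0.44, -0.23, 0.82, -0.22]],
  ],
)

```text
clock: 11.23
tcp_pos: [0.6757, 0.0766, 0.0905]
orientation: [-0.376, 3.118, 0.001]
contact_force: [-0.2, -0.2, 1.0]
grip_width: 0.0853
gripper_force: 0.0
```

Run:
```python
from h import *
o=get_obs();w=viewer.grab_frame("wrist")
for d in viewer.trace(w,"new_carton"):
    f=fit(w,d["pixels"],S,0,o,ths=[1.8]);print(d["score"],np.round(d["rect"]),f[0].round(3),f[1].round(4))
go([.675,.0776,-.005],.239,o)
```

```text
0.59 [279. 146. 363. 260.] 0.965 [0.675  0.0765 1.8125]
tcp [0.6757 0.0766 0.0905] yaw 0.2403 tilt [ 0.  0. -1.] -> shift [0.002 0.006 0.478] turn 0.001 dist 0.096 j7 1.73
```

Call:
play_rows(
  commands=[
    [[-1, 0, 0, 0.12, 0], [-1, 0, 0, 0.24, 0], [-1, 0, 0, 0.36, 0], [-1, 0, 0, 0.44, 0], [-1, 0, 0, 0.475, 0], [-1, 0, 0, 0.475, 0], [1, 0, 0, 0.475, 0], [1, 0, 0, 0.475, 0], [1, 0, 0, 0.475, 0], [1, 0, 0, 0.475, 0], [1, 0, 0, 0.475, 0], [1, 0, 0, 0.475, 0]],
  ],
  grip_force=45,
)

```text
clock: 12.33
tcp_pos: [0.6771, 0.0757, -0.003]
orientation: [-0.374, 3.116, 0.001]
contact_force: [-1.9, 0.0, 5.6]
grip_width: 0.0542
gripper_force: 49.5
```

Call:
play_rows(
  commands=[
    [[1, 0, 0, -0.05, 0], [1, 0, 0, -0.15, 0], [1, 0, 0, -0.3, 0], [1, 0, 0, -0.45, 0], [1, 0, 0, -0.6, 0], [1, 0, 0, -0.7, 0], [1, 0, 0, -0.7, 0], [1, 0, 0, -0.7, 0]],
  ],
)

```text
clock: 13.0
tcp_pos: [0.6759, 0.0755, 0.1362]
orientation: [-0.374, 3.117, 0.001]
contact_force: [-0.3, -0.9, -3.5]
grip_width: 0.0539
gripper_force: 48.5
```

Run:
```python
from h import *
o=get_obs();print(o["grip_width"],o["gripper_force"])
c,s=np.cos(-.105),np.sin(-.105)
X=np.array([.516,.2895])+np.array([[c,-s],[s,c]])@[.137-.1,.05];print(X)
go([X[0],X[1],o["tcp_pos"][2]],-.105,o)
```

```text
0.0538999051097172 48.50053310394287
[0.55803658 0.33534676]
tcp [0.6759 0.0755 0.1362] yaw 0.2389 tilt [ 0.002  0.001 -1.   ] -> shift [ 2.650e-01  1.402e+00 -1.000e-03] turn 0.219 dist 0.285 j7 1.72
```

Call:
play_rows(
  commands=[
    [[1, 0.02, 0.12, 0, 0.03], [1, 0.04, 0.26, 0, 0.06], [1, 0.07, 0.4, 0, 0.1], [1, 0.1, 0.54, 0, 0.14], [1, 0.13, 0.68, 0, 0.18], [1, 0.16, 0.82, 0, 0.22], [1, 0.19, 0.94, 0, 0.22], [1, 0.19, 1, 0, 0.22], [1, 0.19, 1, 0, 0.22]],
  ],
)

```text
clock: 13.75
tcp_pos: [0.5882, 0.265, 0.1327]
orientation: [-0.157, -3.134, -0.0]
contact_force: [0.6, 0.2, -3.1]
grip_width: 0.0537
gripper_force: 48.6
```

Run:
```python
from h import *
go([.558,.3353,.09],-.105)
```

```text
tcp [0.5882 0.265  0.1327] yaw -0.1002 tilt [-0.004  0.    -1.   ] -> shift [0.185 0.335 0.214] turn 0.003 dist 0.088 j7 1.1
```

Call:
play_rows(
  commands=[
    [[1, 0.06, 0.12, 0, 0], [1, 0.12, 0.22, 0, 0], [1, 0.18, 0.335, 0, 0], [1, 0.185, 0.335, 0.1, 0.003], [1, 0.185, 0.335, 0.2, 0.003], [1, 0.185, 0.335, 0.21, 0.003], [1, 0.185, 0.335, 0.21, 0.003], [1, 0.185, 0.335, 0.21, 0.003]],
  ],
)

```text
clock: 14.42
tcp_pos: [0.5626, 0.3297, 0.0928]
orientation: [0.178, 3.136, -0.002]
contact_force: [-0.6, -0.1, -3.8]
grip_width: 0.054
gripper_force: 49.1
```

Run:
```python
from h import *
o=get_obs();w=viewer.grab_frame("wrist")
for d in viewer.trace(w,"new_carton"):
    f=fit(w,d["pixels"],S,o["tcp_pos"][2]+.003,o,ths=[1.46]);print(d["score"],np.round(d["rect"]),f[0].round(3),f[1].round(4))
go([.558,.3353,.0095],-.105,o)
```

```text
0.88 [252. 175. 391. 360.] 0.966 [0.561  0.3303 1.46  ]
tcp [0.5626 0.3297 0.0928] yaw -0.1133 tilt [ 0.    -0.001 -1.   ] -> shift [0.026 0.025 0.417] turn -0.005 dist 0.084 j7 0.98
```

Call:
play_rows(
  commands=[
    [[1, 0, 0, 0.05, 0], [1, 0, 0, 0.1, 0], [1, 0, 0, 0.1, 0], [1, 0, 0, 0.1, 0]],
  ],
)

```text
clock: 14.85
tcp_pos: [0.5607, 0.3309, 0.0716]
orientation: [-0.175, -3.135, 0.002]
contact_force: [-0.0, 0.6, -3.2]
grip_width: 0.0541
gripper_force: 49.0
```

Run:
```python
from h import *
o=get_obs()
go([.558,.3353,.0095],-.105,o)
```

```text
tcp [0.5607 0.3309 0.0716] yaw -0.1112 tilt [-0.002 -0.001 -1.   ] -> shift [0.015 0.021 0.31 ] turn -0.004 dist 0.062 j7 0.99
```

Call:
play_rows(
  commands=[
    [[1, 0.015, 0.02, 0, -0.004], [1, 0.015, 0.02, 0.05, -0.004], [1, 0.015, 0.02, 0.13, -0.004], [1, 0.015, 0.02, 0.2, -0.004], [1, 0.015, 0.02, 0.26, -0.004], [1, 0.015, 0.02, 0.29, -0.004], [1, 0.015, 0.02, 0.305, -0.004], [1, 0.015, 0.02, 0.305, -0.004], [1, 0.015, 0.02, 0.305, -0.004]],
  ],
)

```text
clock: 15.6
tcp_pos: [0.5594, 0.3357, 0.0119]
orientation: [0.165, 3.137, 0.0]
contact_force: [-0.3, -0.6, -3.6]
grip_width: 0.0536
gripper_force: 49.1
```

Run:
```python
from h import *
o=get_obs();go([.558,.3353,.009],-.105,o);w=viewer.grab_frame("wrist")
for d in viewer.trace(w,"new_carton"):
    f=fit(w,d["pixels"],S,.012,o,ths=[1.46]);print(d["score"],np.round(d["rect"]),f[0].round(3),f[1].round(4))
```

```text
tcp [0.5594 0.3357 0.0119] yaw -0.1052 tilt [ 0.  0. -1.] -> shift [ 0.007 -0.003  0.015] turn -0.0 dist 0.003 j7 1.0
0.92 [254. 175. 393. 357.] 0.991 [0.559  0.3357 1.4735]
```

No contact yet, about 3 mm to go. I'll lower, release and rise.

Call:
play_rows(
  commands=[
    [[1, 0, 0, 0.01, 0], [1, 0, 0, 0.017, 0], [1, 0, 0, 0.017, 0], [-1, 0, 0, 0.015, 0], [-1, 0, 0, 0.015, 0], [-1, 0, 0, 0.015, 0], [-1, 0, 0, 0.015, 0], [-1, 0, 0, 0.015, 0], [-1, 0, 0, -0.1, 0], [-1, 0, 0, -0.3, 0], [-1, 0, 0, -0.5, 0], [-1, 0, 0, -0.7, 0]],
  ],
)

```text
clock: 16.7
tcp_pos: [0.5586, 0.3353, 0.153]
orientation: [-0.165, -3.137, 0.001]
contact_force: [1.9, 0.5, 0.6]
grip_width: 0.085
gripper_force: 0.0
```

Call:
play_rows(
  commands=[
    [[-1, 0.1, 0, -0.1, 0], [-1, 0.2, 0, -0.2, 0], [-1, 0.2, 0, -0.2, 0], [-1, 0.2, 0, -0.2, 0], [-1, 0.2, 0, -0.2, 0]],
  ],
)

```text
clock: 17.12
tcp_pos: [0.5193, 0.3395, 0.1912]
orientation: [-0.165, -3.137, 0.001]
contact_force: [-0.7, 0.5, -0.7]
grip_width: 0.0855
gripper_force: 0.0
```

Run:
```python
from h import *
o=get_obs();w=viewer.grab_frame("wrist");a=viewer.grab_frame("scene");print(o["grip_width"],o["contact_force"])
Rm=np.array([[np.cos(.105),-np.sin(.105)],[np.sin(.105),np.cos(.105)]])
for p,oo in((w,o),(a,None)):
  for n,D,z in(("old_carton",S,.012),("rack_large_carton",L,.012)):
   for d in viewer.trace(p,n):
    f=fit(p,d["pixels"],D,z,oo,ths=[1.46]);print(n,round(d["score"],2),np.round(d["rect"]),f[0].round(3),f[1].round(4),"lane",(Rm@(f[1][:2]-[.516,.2895])+[.1,-.05]).round(4))
save(w,"w9")
```

```text
0.08547906861600633 [-0.67743586  0.52323013 -0.6677643 ]
old_carton 0.83 [412.  40. 510. 140.] 0.916 [0.4563 0.4727 1.1306] lane [0.0214 0.1259]
old_carton 0.66 [288.  76. 356. 161.] 0.953 [0.4649 0.3454 1.4643] lane [0.0433 0.0003]
rack_large_carton 0.71 [180. 178. 258. 271.] 0.925 [0.5599 0.2319 1.4565] lane [ 0.1497 -0.1027]
old_carton 0.84 [249. 266. 301. 315.] 0.723 [0.3123 0.4433 1.7382] lane [-0.1187  0.0816]
old_carton 0.82 [273. 195. 310. 238.] 0.929 [0.4708 0.3438 1.4567] lane [ 0.0494 -0.0007]
old_carton 0.55 [210. 224. 247. 263.] 0.91 [0.4467 0.4779 1.1897] lane [0.0113 0.1301]
rack_large_carton 0.59 [299. 155. 336. 196.] 0.98 [0.5612 0.231  1.4144] lane [ 0.1511 -0.1035]
rack_large_carton 0.4 [263. 171. 294. 208.] 0.588 [0.5778 0.331  1.2924] lane [ 0.1571 -0.0022]
```

View pics/w9.png

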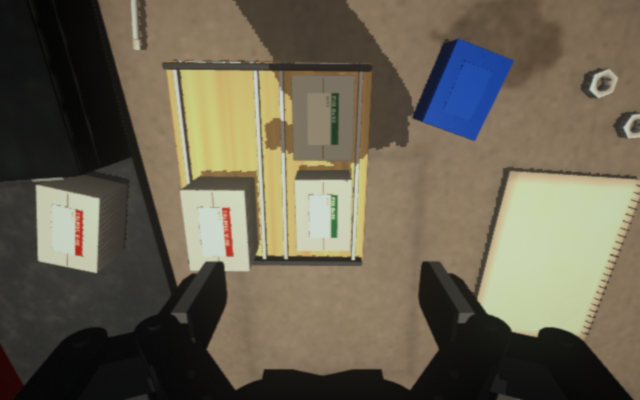

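The picture shows both small cartons in the left lane: old at (325,117) by the lip, new at (323,210) behind it, both square between the guides. The larger cartons have not moved.

```bash
python3 -c "
from bench import r
print(r.hand_in())"
```

```text
the job is handed in; nothing more can be done
None
```

I handed the job in at about 17 s. By the last camera check, the older carton is at the front lip of the left lane and the new one lies flat behind it, with both larger cartons in place; the hand-in returned no verdict.

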